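# Set the clay rosette into the plaque

## Robot

A 7-joint arm with a two-finger parallel gripper is mounted at the origin on the work surface. World frame = base frame: x ahead of the robot, y to its left, z up, the work surface at z = 0. Lengths are in m, angles in degrees, forces in N, time in s.
With the tool pointing down it reaches from about 0.425 to 0.875 m from the base axis. Payload 4.7 kg.
Tool frame: the origin (TCP) lies midway between the tips of the shut fingers; the grasp point (between the pads) lies 19 mm behind it; z points along the fingers, y is the direction in which the jaws open and shut (so a half turn about z gives the same grasp; the last joint's range is limited). The gripper opens to 87 mm and grips with 3 to 60 N. Pads are 19 mm wide; open, the fingers measure 117 mm over their backs; the gripper's body (75 mm by 190 mm) begins 51 mm behind the grasp point.
Start: joints at [-66.801, 18.392, -4.016, 83.108, 1.295, 78.541, -3.26], TCP at [0.248, 0.601, 0.223] pointing down, gripper open.
Joint ranges: [-163.93, 163.93], [-17.29, 119.83], [-79.2, 71.16], [3.27, 140.29], [-89.18, 269.18], [5.43, 117.66], [-154.24, 154.24]. Speed limits (degrees/s): [147.25, 147.25, 180, 180, 180, 180, 180].

## Interface

Orientations are given as [roll, pitch, yaw] about the fixed x, y, z axes, in that order (R = Rz(yaw) Ry(pitch) Rx(roll)).
In Python, from cell import env gives the robot as it stands. The module is installed in compiled form; this text tells all that it offers.
- The arm moves only by the tool servo_tool, never from a script. Its argument "plan" is a list of rows, each a list of 3 entries, a list of its own where there are three numbers: the opening, from 0 (shut) to 1 (fully open), then the shift along the tool's x, y, z in cm, then the turn, a rotation vector about the tool's x, y, z in degrees. A call has 1 to 20 rows; each row shifts and turns the pose as measured when the row begins, along the tool's axes as they then stand; what a row does not reach is not made up. A row lasts 1/12 s, in which the tool goes at most 41.7 mm and 7.16 degrees, less where a joint would pass 70% of its speed; a pose out of reach is approached as far as the arm can. A call is refused whole if a number of a shift passes 4.17 or a number of a turn 7.16, either way. A call with a gripper value outside its range is refused whole. The fingers move at their own pace and stop on an object; "force" is the grip in N (left out, the last holds). Time passes only in rows, so rows that do not move let the fingers close. It gives the time, the measured TCP pose, the force and the opening at its end, in the units of the state.
- env.get_obs(): the state, without advancing time (a new reading comes with each control period).
- env.read_camera(name): name is "scene" or "top"; returns a dict with "image" (480x640x3 uint8, blue, green, red), "fx", "fy", "cx", "cy" (pixels), "k1" (the pictures are not rectified: a ray, as slopes to the right and down, at radius r is drawn at 1 + k1 r^2 times it, then the intrinsics apply), "rvec" (rotation vector, rad) and "tvec" (3), from world to camera coordinates, as OpenCV has them. Camera axes: x right, y down, z forward; pixel columns grow to the right and rows downward; lengths in m; the calibration is good to about 2 mm. A picture is of the moment at which its call begins. There is no depth.
- env.sign_off(): hands the job in, once; it reports no verdict.
The state is a dict: "time_s": time; "qpos": joint angles; "joint_velocities": joint speeds; "effort": joint torques, N m; "tool_pos": TCP position; "tool_rot": TCP orientation; "force": force on the tool from outside, world axes, zero at the start; "wrist_torque": the same for the moment, N m; "grip_width": finger opening in m.
Only numpy, scipy, OpenCV 4.12 (cv2) and the standard library are available. Lean on these libraries where they do the work, as an engineer would, in place of code of your own. Each camera call takes 0.05 s, during which the arm holds its last target. There are 200 camera calls.

## Task

Nudge the loose white rosette across the face of the terracotta plaque until it drops into the round pocket in the middle, then press it straight down on the pocket's stiff sliding seat until it meets the hard stop, and hold it there for a second with a firm push of 10 to 15 N before letting go. Do not pick the rosette up off the plaque; the clay is brittle, so never push on it or on the plaque with 20 N or more. Leave the small pot, the bottle and the carton where they are.

Things in the scene. Friction and masses are not known exactly. Their poses are not given: they have to be found in the camera images.
- rosette_center (a point): Centre (half-way up) of the loose rosette: a flat round disc of white fired clay, faint eight-petal flower on its flat top, 44 mm across, 16 mm thick, about 50 g, lying flat on the plaque 7 to 11 cm from the pocket. z is its axis. Over 20 N of the robot on it, grip included, breaks it. Its centre must never rise more than 20 mm above the plaque's face.
- pocket (a point): Centre of the mouth of the pocket in the plaque's middle, level with its face; z up. A round bore 48 mm across. Its floor is a cork seat, at the start 3 to 9 mm below the face, that slides down stiffly: it yields only to about 5 N, stays where pushed, and meets a hard stop 11 to 16 mm below the face (depths not told), so the rosette's top ends 0 to 5 mm above the face.
- pinch_pot: Bystander: small terracotta cup, 48 mm across, 34 mm high, standing on the plaque on the other side of the pocket from the rosette, about 9 to 12 cm from the pocket; origin at the centre of its underside.
- glue_bottle: Bystander: white bottle, 42 mm across, 110 mm high, on the table at the left; origin at the centre of its underside.
- carton: Bystander: small cardboard box 85 x 50 x 30 mm, on the table at the right; origin at the centre of its underside.
- plaque: Fixed square terracotta slab on the table, 280 x 280 mm, 24 mm thick, pocket in its middle. White leaf sprigs 3 mm high on its four corners, none nearer than 90 mm to the middle along both edges. Over 20 N of the robot on it breaks it. Origin at the centre of its underside, 24 mm below the pocket point; x and y along its edges.
- rosette: The same rosette; origin at the centre of its underside.
Things that resemble listed ones, but are neither listed nor needed, are in the scene too. Of the things that look like the rosette, the smallest one is meant.

How it is judged (in metres and radians):
On the way, in this order (a step that is already met when the one before it is completed fails the run):
1. the rosette has dropped into the pocket and lies on the seat (horizontal distance between rosette_center and pocket below 0.004 m and angle between rosette_center's own z axis and vertical below 0.1 rad and z of rosette_center in the frame of pocket below 0.0062 m), for 0.1 s.
2. the rosette is held firmly against the hard stop by a push of at least 8 N (the seat gives way at 5 N before its stop) (horizontal distance between rosette_center and pocket below 0.004 m and angle between rosette_center's own z axis and vertical below 0.1 rad and z of rosette_center in the frame of pocket below -0.0015 m and contact force between the fingers and rosette above 8 N), for 0.5 s.
At the end, for the whole second after the job is handed in: The rosette lies in the pocket, its centre within 4 mm of the pocket's, level within 0.1 rad, pressed home so that its top stands no more than 6.5 mm above the plaque's face, and at rest (horizontal distance between rosette_center and pocket below 0.004 m and angle between rosette_center's own z axis and vertical below 0.1 rad and z of rosette_center in the frame of pocket below -0.0015 m and linear speed of rosette below 0.02 m/s); the robot touches nothing.
It fails at once if the robot pushes or squeezes the rosette with more than 20 N (contact force between any of the arm, the fingers and rosette above 20 N).
It fails at once if the robot presses on the plaque with more than 20 N (contact force between any of the arm, the fingers and plaque above 20 N).
It fails at once if the rosette is picked up off the plaque (its centre more than 20 mm above the face) (z of rosette_center in the frame of pocket above 0.02 m).
It fails at once if a bystander is disturbed (moved more than 15 mm) (distance of any of pinch_pot, glue_bottle, carton from where it was at the start of the episode above 0.015 m).
It also fails if it takes over 45 s, if anything falls off the work surface, if the arm or the gripper's body presses on something with over 40 N, if the wrist force passes 120 N, or if a joint passes its speed limit or range.

## Working session

There is one attempt and no reset: what is moved stays moved. The work goes in short steps, Python scripts to look and compute and a tool call to move; the robot and the scene stay as the last step left them, time stands still between calls to the robot, and variables do not carry over. Pictures are saved under pics/ and viewed, about 8 in all and at most 12, crops included, and the job is handed in when it is done.

Besides the shell and the picture viewer there is one more tool, called as name([rows], argument=value, ...), one row to a line, values as JSON. servo_tool: Moves the arm, as the interface text tells. Its arguments: {"type":"object","properties":{"plan":{"type":"array"},"force":{"type":"number"}},"required":["plan"]}

```bash
mkdir -p pics; cat > h.py <<'E'
import numpy as np, cv2
from cell import env
def cam(n):
    c=env.read_camera(n); return c
def ray2plane(c,uv,z):
    # undistort: d = s*(1+k1 s^2)
    K=np.array([[c['fx'],0,c['cx']],[0,c['fy'],c['cy']],[0,0,1.]])
    p=cv2.undistortPointsIter(np.array(uv,float).reshape(-1,1,2),K,np.array([c['k1'],0,0,0,0.]),None,None,(3,50,1e-10)).reshape(-1,2)
    R=cv2.Rodrigues(np.array(c['rvec'],float))[0]; t=np.array(c['tvec'],float).reshape(3)
    o=-R.T@t; d=np.c_[p,np.ones(len(p))]@R
    return o+d*((z-o[2])/d[:,2])[:,None]
def proj(c,P):
    K=np.array([[c['fx'],0,c['cx']],[0,c['fy'],c['cy']],[0,0,1.]])
    return cv2.projectPoints(np.array(P,float).reshape(-1,1,3),np.array(c['rvec'],float),np.array(c['tvec'],float),K,np.array([c['k1'],0,0,0,0.]))[0].reshape(-1,2)
E
python3 - <<'E'
from h import *
o=env.get_obs(); print({k:np.round(v,3) for k,v in o.items()})
for n in('top','scene'):
    c=cam(n); cv2.imwrite(f'pics/{n}0.png',c['image']); print(n,{k:np.round(v,3) for k,v in c.items() if k!='image'})
E
```

```text
{'time_s': np.float64(0.0), 'qpos': array([-66.803,  18.438,  -4.015,  83.175,   1.294,  78.541,  -3.26 ]), 'joint_velocities': array([ 0.119, -0.034,  0.084, -0.009, -0.001,  0.093,  0.037]), 'effort': array([-0.0000e+00, -4.9129e+01, -4.0400e-01, -3.1252e+01, -6.4000e-02,
        4.4000e-02,  0.0000e+00]), 'tool_pos': array([0.247, 0.6  , 0.221]), 'tool_rot': array([-1.79891e+02,  5.00000e-03,  1.57612e+02]), 'force': array([0.063, 0.939, 0.946]), 'wrist_torque': array([0.012, 0.011, 0.029]), 'grip_width': np.float64(0.087)}
top {'fx': np.float64(438.314), 'fy': np.float64(438.314), 'cx': np.float64(309.574), 'cy': np.float64(240.467), 'k1': np.float64(-0.003), 'rvec': array([ 2.149, -2.104,  0.209]), 'tvec': array([-0.022,  0.556,  0.96 ])}
scene {'fx': np.float64(494.777), 'fy': np.float64(494.777), 'cx': np.float64(306.581), 'cy': np.float64(236.275), 'k1': np.float64(0.048), 'rvec': array([ 1.731,  1.889, -0.713]), 'tvec': array([ 0.068, -0.368,  1.563])}
```

View pics/top0.png

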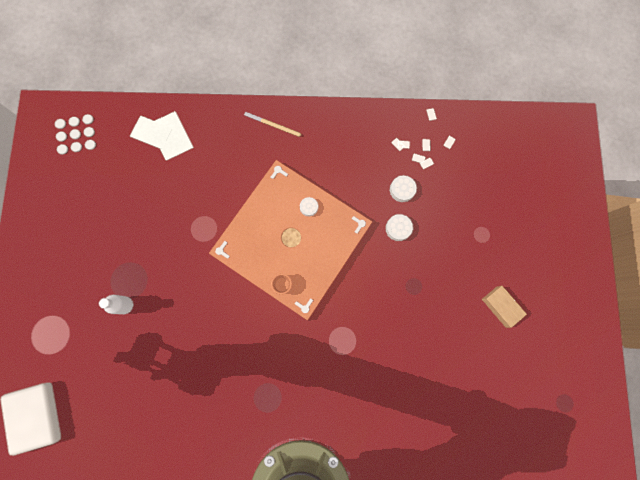

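View pics/scene0.png

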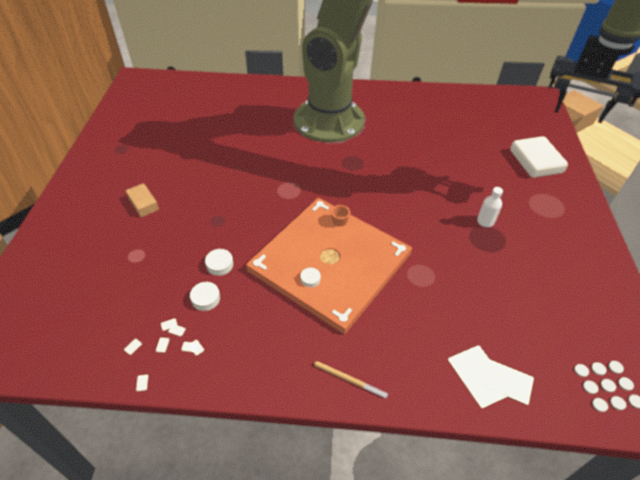

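The top view shows the rosette at (309,206), the pocket at (291,238), the pot at (282,284) and the plaque tilted about 30°. The white discs at (403,188) and (399,228) are bigger decoys on the table. The scene view agrees, with the rosette at (311,277) and the pocket at (330,257).

```bash
cat >> h.py <<'E'
def blob(c,mask,uv):
    n,l,s,ce=cv2.connectedComponentsWithStats(mask.astype(np.uint8))
    k=1+np.argmin(np.hypot(*(ce[1:]-uv).T)+1e3*(s[1:,4]<40)); return ce[k],s[k],l==k
def white(c): 
    h=cv2.cvtColor(c['image'],cv2.COLOR_BGR2HSV); return (h[...,1]<75)&(h[...,2]>130)
E
python3 - <<'E'
from h import *
for n,r,p in(('top',(309,206),(291,238)),('scene',(311,277),(330,257))):
    c=cam(n); h=cv2.cvtColor(c['image'],cv2.COLOR_BGR2HSV)
    print(n,'campos',-cv2.Rodrigues(c['rvec'])[0].T@c['tvec'], h[p[1],p[0]],h[p[1]+25,p[0]+25],h[r[1],r[0]])
    ce,s,m=blob(c,white(c),r); print('ros',ce,s)
    e=cv2.fitEllipse(max(cv2.findContours(m.astype(np.uint8),0,2)[0],key=len)); print(e)
    print(ray2plane(c,[ce],.04), ray2plane(c,[ce],.032))
    print('pocket click',ray2plane(c,[p],.024))
c=cam('top');cd=cam('scene')
a=cv2.resize(c['image'][150:330,200:385],None,fx=4,fy=4,interpolation=2)[:600]
a=cv2.resize(c['image'][180:310,240:380],None,fx=4,fy=4,interpolation=2)
b=cv2.resize(cd['image'][195:325,245:365],None,fx=4,fy=4,interpolation=2)[:520,:240*2]
cv2.imwrite('pics/a.png',cv2.resize(np.hstack([a,b]),None,fx=.76,fy=.76))
# plaque corners
for q,uv in(('top',[(277,160),(374,222),(308,321),(209,253)]),):
    print(ray2plane(c,uv,.024))
E
```

```text
top campos [ 0.36728502 -0.00389041  1.04718529] [ 15 102 214] [ 10 132 228] [ 13  25 252]
ros [308.48754448 206.22775801] [300 197  19  19 281]
((308.4476318359375, 206.27191162109375), (17.857959747314453, 18.620695114135742), 25.406574249267578)
[[ 0.64133427 -0.0061203   0.04      ]] [[ 0.64351103 -0.00613801  0.032     ]]
pocket click [[0.56668423 0.03377849 0.024     ]]
scene campos [1.30951354 0.04551559 0.93005983] [ 19 120 233] [ 11 152 236] [ 24  10 243]
ros [310.04140127 276.75477707] [300 268  21  19 314]
((310.00146484375, 276.69500732421875), (18.799781799316406, 19.907255172729492), 96.4007339477539)
[[ 0.64820455 -0.00393447  0.04      ]] [[ 0.6422606  -0.00437893  0.032     ]]
pocket click [[0.57468641 0.03722424 0.024     ]]
[[ 0.76137278  0.07375688  0.024     ]
 [ 0.61026691 -0.16411823  0.024     ]
 [ 0.3734392  -0.01074147  0.024     ]
 [ 0.52630577  0.22599934  0.024     ]]
```

View pics/a.png

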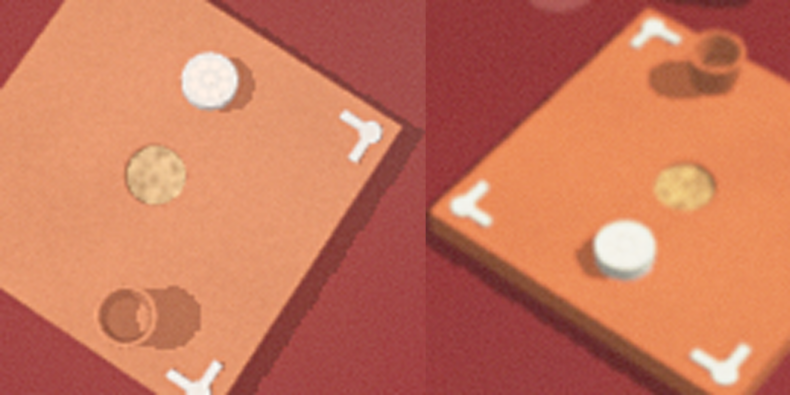

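The crop confirms the geometry: the rosette lies flat, the pocket's cork seat is visible and the pot stands on the opposite side. I'll refine both centres by fitting projected silhouettes in both cameras.

```bash
cat >> h.py <<'E'
from scipy.optimize import minimize
T=np.linspace(0,2*np.pi,64,endpoint=False)
def circ(x,y,r,z): return np.c_[x+r*np.cos(T),y+r*np.sin(T),0*T+z]
def ras(shape,pts):
    S=8; m=np.zeros((shape[0]*S,shape[1]*S),np.uint8); cv2.fillConvexPoly(m,np.round((pts+.5)*S-.5).astype(np.int32),255)
    return cv2.resize(m,shape[::-1],interpolation=cv2.INTER_AREA)/255.
def soft(c,kind,uv,w=22):
    u,v=map(int,uv); im=cv2.cvtColor(c['image'],cv2.COLOR_BGR2LAB).astype(float)[v-w:v+w,u-w:u+w]
    return im,(u-w,v-w)
def fit(c,kind,uv,x0,z0=.024):
    im,off=soft(c,kind,uv)
    def model(p):
        if kind=='ros':
            q=np.r_[proj(c,circ(p[0],p[1],.022,z0)),proj(c,circ(p[0],p[1],.022,z0+.016))]-off
            return ras(im.shape[:2],cv2.convexHull(q.astype(np.float32))[:,0])
        a=ras(im.shape[:2],proj(c,circ(p[0],p[1],.024,.024))-off); b=ras(im.shape[:2],proj(c,circ(p[0],p[1],.024,.024-p[2]))-off)
        return a*b
    g=im[...,1] if kind=='ros' else im[...,1]  # a channel: cork & white less red than clay
    def cost(p):
        m=model(p); X=np.c_[m.ravel(),np.ones(m.size)]
        s,res,_,_=np.linalg.lstsq(X,g.ravel(),rcond=None); return float(res[0])
    best=None
    n=len(x0)
    s=np.vstack([x0]+[np.array(x0)+np.eye(n)[i]*.003 for i in range(n)])
    r=minimize(cost,x0,method='Nelder-Mead',options=dict(initial_simplex=s,xatol=1e-5,fatol=1))
    return r.x,r.fun
E
python3 - <<'E'
from h import *
for n,r,p in(('top',(309,206),(291,238)),('scene',(311,277),(330,257))):
    c=cam(n)
    print(n,'ros',fit(c,'ros',r,[.642,-.005]),'pocket',fit(c,'p',p,[.568,.0325,.005]))
    if n=='top': print('pot',ray2plane(c,[(282,285)],.058))
E
```

```text
top ros (array([ 0.64313932, -0.00624611]), np.float64(9778.80869211014)) pocket (array([0.56897893, 0.03412334, 0.00356212]), np.float64(1824.500165127448))
pot [[0.45177605 0.04972449 0.058     ]]
scene ros (array([ 0.64226526, -0.00453437]), np.float64(56383.19747241791)) pocket (array([0.56971114, 0.03636907, 0.00457929]), np.float64(119433.91163755936))
```

servo_tool([
  [1,[-3,-2,0],[0,0,0]],
  [1,[-3,-2,0],[0,0,0]],
  [1,[-3,-2,0],[0,0,0]],
  [1,[-3,-2,0],[0,0,0]],
  [1,[-3,-2,0],[0,0,0]],
  [1,[-3,-2,0],[0,0,0]],
  [1,[-3,-2,0],[0,0,0]],
  [1,[-3,-2,0],[0,0,0]],
  [1,[-3,-2,0],[0,0,0]],
  [1,[-3,-2,0],[0,0,0]],
], force=4)

```text
time_s: 1.23
tool_pos: [0.4494, 0.3002, 0.2201]
tool_rot: [179.7, -0.3, 158.8]
force: [0.7, -0.6, -0.3]
grip_width: 0.0872
```

servo_tool([
  [1,[-2.9,-2.15,0],[0,0,0]],
  [1,[-2.9,-2.15,0],[0,0,0]],
  [1,[-2.9,-2.15,0],[0,0,0]],
  [1,[-2.9,-2.15,0],[0,0,0]],
  [1,[-2.9,-2.15,0],[0,0,0]],
  [1,[-2.9,-2.15,0],[0,0,0]],
  [1,[-2.9,-2.15,0],[0,0,0]],
  [1,[-2.9,-2.15,0],[0,0,0]],
  [1,[-2.9,-2.15,0],[0,0,0]],
  [1,[-2.9,-2.15,0],[0,0,0]],
  [1,[0,0,1],[0,0,0]],
  [1,[0,0,0],[0,0,0]],
])

```text
time_s: 2.23
tool_pos: [0.6529, -0.0325, 0.21]
tool_rot: [179.7, 0.2, 158.2]
force: [-0.1, 1.7, -0.8]
grip_width: 0.0871
```

servo_tool([
  [1,[0.7,0.7,2],[0,0,0]],
  [1,[0.7,0.7,2],[0,0,0]],
  [1,[0.5,0.7,2],[0,0,0]],
  [1,[0,0,2],[0,0,0]],
  [1,[0,0,2],[0,0,0]],
  [1,[0,0,1],[0,0,0]],
  [1,[0,0,0],[0,0,0]],
])

```text
time_s: 2.82
tool_pos: [0.644, -0.001, 0.0995]
tool_rot: [179.5, 0.4, 158.3]
force: [0.3, -0.0, -0.3]
grip_width: 0.0872
```

```bash
python3 - <<'E'
from h import *
o=env.get_obs(); print(o['time_s'],o['tool_pos'],o['tool_rot'],o['force'])
for n in('top','scene'):
    c=cam(n); 
    p=proj(c,[o['tool_pos']])[0]; print(n,p)
    u,v=map(int,p); cv2.imwrite(f'pics/{n}1.png',cv2.resize(c['image'][max(0,v-60):v+70,u-50:u+50],None,fx=4,fy=4,interpolation=2))
a,b=[cv2.imread(f'pics/{n}1.png') for n in('top','scene')]; h=min(len(a),len(b)); cv2.imwrite('pics/ab1.png',np.hstack([a[:h],b[:h]]))
E
```

```text
2.8167 [ 0.64402104 -0.00100169  0.09949123] [179.45324488   0.44227085 158.31839837] [ 0.29753838 -0.00084132 -0.3318607 ]
top [306.44015897 198.03197173]
scene [311.71206705 258.69970904]
```

View pics/ab1.png

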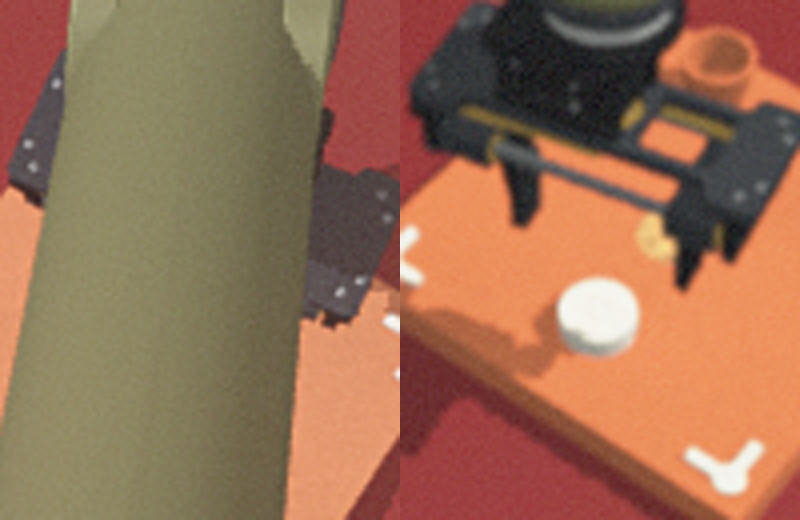

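The scene view shows the fingertips straddling the line to the rosette, with a tip midpoint that matches the projected TCP. The arm hides the rosette in the top view. Next I descend to about 7 mm above the face and close lightly to slide it.

servo_tool([
  [1,[0,-0.45,1.5],[0,0,0]],
  [1,[0,0,1.5],[0,0,0]],
  [1,[0,0,1.5],[0,0,0]],
  [1,[0,0,1.2],[0,0,0]],
  [1,[0,0,0.8],[0,0,0]],
  [1,[0,0,0.2],[0,0,0]],
  [1,[0,0,0],[0,0,0]],
])

```text
time_s: 3.5
tool_pos: [0.6537, -0.005, 0.0442]
tool_rot: [178.9, 1.6, 158.3]
force: [0.5, -0.4, -0.1]
grip_width: 0.0867
```

```bash
python3 - <<'E'
from h import *
o=env.get_obs(); print({k:np.round(v,2) for k,v in o.items()})
E
```

```text
{'time_s': np.float64(3.5), 'qpos': array([-19.15,  26.31,  22.12,  96.04, -11.91,  57.98,  75.25]), 'joint_velocities': array([-0.07, -0.04,  0.09, -0.4 ,  0.01,  0.2 ,  0.  ]), 'effort': array([ 2.000e-02, -4.934e+01,  5.670e+00, -2.696e+01, -4.000e-02,
       -1.300e-01,  1.000e-02]), 'tool_pos': array([ 0.65, -0.01,  0.04]), 'tool_rot': array([178.88,   1.61, 158.32]), 'force': array([ 0.53, -0.4 , -0.09]), 'wrist_torque': array([-0.08,  0.08, -0.01]), 'grip_width': np.float64(0.09)}
```

```bash
cat >> h.py <<'E'
from scipy.spatial.transform import Rotation as Ro
def go(x,y,z,yaw):
    o=env.get_obs(); R=Ro.from_euler('xyz',o['tool_rot'],degrees=True)
    D=Ro.from_euler('xyz',[180,0,yaw],degrees=True)
    print('t',round(float(o['time_s']),2),'pos',np.round(o['tool_pos'],4),'rot',np.round(o['tool_rot'],1),'F',np.round(o['force'],1),'w',round(float(o['grip_width']),4))
    print('cm',np.round(R.inv().apply(np.array([x,y,z])-o['tool_pos'])*100,2),'deg',np.round((R.inv()*D).as_rotvec(degrees=True),2))
E
python3 -c "
from h import *
go(.6427,-.0054,.031,158.3)"
```

```text
t 3.5 pos [ 0.6537 -0.005   0.0442] rot [178.9   1.6 158.3] F [ 0.5 -0.4 -0.1] w 0.0867
cm [ 1.05 -0.47  1.28] deg [1.12 1.61 0.03]
```

servo_tool([
  [1,[0.55,-0.25,0],[0.6,0.8,0]],
  [1,[0.5,-0.2,0.4],[0.5,0.8,0]],
  [1,[0,0,0.4],[0,0,0]],
  [1,[0,0,0.4],[0,0,0]],
  [1,[0,0,0],[0,0,0]],
])

```text
time_s: 3.92
tool_pos: [0.6432, -0.0052, 0.034]
tool_rot: [180.0, 0.1, 158.3]
force: [-0.0, 0.2, -0.1]
grip_width: 0.0872
```

```bash
python3 -c "
from h import *
go(.6427,-.0054,.031,158.3)"
```

```text
t 3.92 pos [ 0.6432 -0.0052  0.034 ] rot [1.800e+02 1.000e-01 1.583e+02] F [-0.   0.2 -0.1] w 0.0872
cm [ 0.04 -0.04  0.3 ] deg [0.02 0.07 0.05]
```

servo_tool([
  [1,[0,0,0.3],[0,0,0]],
  [0.8,[0,0,0],[0,0,0]],
  [0.65,[0,0,0],[0,0,0]],
  [0.58,[0,0,0],[0,0,0]],
  [0.56,[0,0,0],[0,0,0]],
  [0.55,[0,0,0],[0,0,0]],
  [0.55,[0,0,0],[0,0,0]],
  [0.55,[0,0,0],[0,0,0]],
])

```text
time_s: 4.58
tool_pos: [0.6435, -0.0053, 0.0308]
tool_rot: [180.0, 0.1, 158.3]
force: [0.3, 0.6, -0.3]
grip_width: 0.0509
```

```bash
python3 - <<'E'
from h import *
go(.6427,-.0054,.031,158.3)
c=cam('scene'); cv2.imwrite('pics/s2.png',cv2.resize(c['image'][215:325,250:390],None,fx=5,fy=5,interpolation=2))
E
```

```text
t 4.58 pos [ 0.6435 -0.0053  0.0308] rot [1.800e+02 1.000e-01 1.583e+02] F [ 0.3  0.6 -0.3] w 0.0509
cm [ 0.07 -0.04 -0.02] deg [0.03 0.09 0.04]
```

View pics/s2.png

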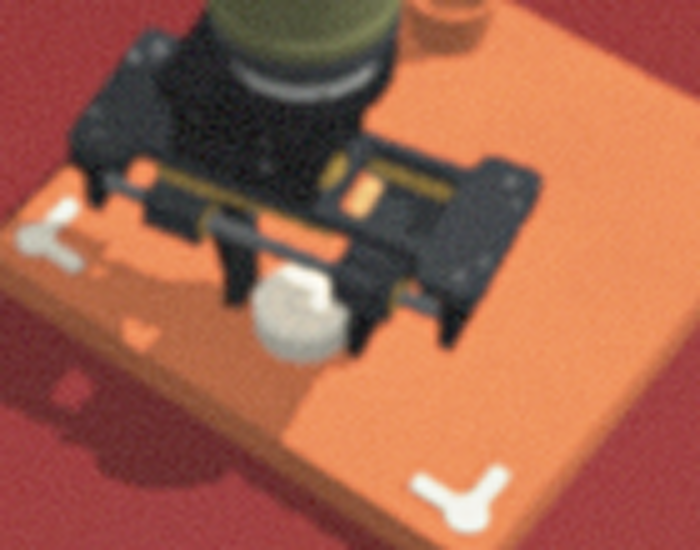

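The rosette sits between the fingers (crop centre about (300,315), finger midpoint (299,328)). I'll close at 4 N.

servo_tool([
  [0.53,[0,0,0],[0,0,0]],
  [0.51,[0,0,0],[0,0,0]],
  [0.5,[0,0,0],[0,0,0]],
  [0.49,[0,0,0],[0,0,0]],
  [0.48,[0,0,0],[0,0,0]],
  [0.47,[0,0,0],[0,0,0]],
  [0.47,[0,0,0],[0,0,0]],
  [0.47,[0,0,0],[0,0,0]],
  [0.47,[0,0,0],[0,0,0]],
], force=4)

```text
time_s: 5.38
tool_pos: [0.6436, -0.0053, 0.031]
tool_rot: [180.0, 0.1, 158.3]
force: [-0.4, 0.3, -0.5]
grip_width: 0.0439
```

```bash
python3 -c "
from h import *
go(.6427-.0734,-.0054+.0406,.031,158.3)"
```

```text
t 5.38 pos [ 0.6436 -0.0053  0.031 ] rot [1.800e+02 1.000e-01 1.583e+02] F [-0.4  0.3 -0.5] w 0.0439
cm [ 8.4   1.02 -0.02] deg [0.04 0.11 0.03]
```

servo_tool([
  [0.47,[0.6,0.07,0],[0,0,0]],
  [0.47,[0.6,0.07,0],[0,0,0]],
  [0.47,[0.6,0.07,0],[0,0,0]],
  [0.47,[0.6,0.07,0],[0,0,0]],
  [0.47,[0,0,0],[0,0,0]],
])

```text
time_s: 5.8
tool_pos: [0.6203, 0.007, 0.031]
tool_rot: [180.0, 0.1, 158.3]
force: [0.2, 0.3, -0.4]
grip_width: 0.0437
```

```bash
python3 -c "
from h import *
go(.6427-.0734,-.0054+.0406,.031,158.3)"
```

```text
t 5.8 pos [0.6203 0.007  0.031 ] rot [1.800e+02 1.000e-01 1.583e+02] F [ 0.2  0.3 -0.4] w 0.0437
cm [ 5.78  0.74 -0.01] deg [0.03 0.14 0.01]
```

servo_tool([
  [0.47,[0.6,0.08,0],[0,0,0]],
  [0.47,[0.6,0.08,0],[0,0,0]],
  [0.47,[0.6,0.08,0],[0,0,0]],
  [0.47,[0.6,0.08,0],[0,0,0]],
  [0.47,[0.6,0.08,0],[0,0,0]],
  [0.47,[0.6,0.08,0],[0,0,0]],
  [0.47,[0.6,0.08,0],[0,0,0]],
  [0.47,[0,0,0],[0,0,0]],
])

```text
time_s: 6.47
tool_pos: [0.5781, 0.0309, 0.0309]
tool_rot: [180.0, 0.1, 158.4]
force: [-2.2, 0.6, 1.6]
grip_width: 0.0438
```

```bash
python3 - <<'E'
from h import *
go(.6427-.0734,-.0054+.0406,.031,158.3)
c=cam('scene'); cv2.imwrite('pics/s3.png',cv2.resize(c['image'][205:305,270:390],None,fx=6,fy=6,interpolation=2))
for d in (0,): print(proj(c,[[.5693,.035,.024],[.5693,.035,.04]]))
E
```

```text
t 6.47 pos [0.5781 0.0309 0.0309] rot [1.800e+02 1.000e-01 1.584e+02] F [-2.2  0.6  1.6] w 0.0438
cm [ 0.98  0.08 -0.01] deg [0.05 0.07 0.08]
[[329.18454389 255.16654516]
 [329.42066427 250.83610791]]
```

View pics/s3.png

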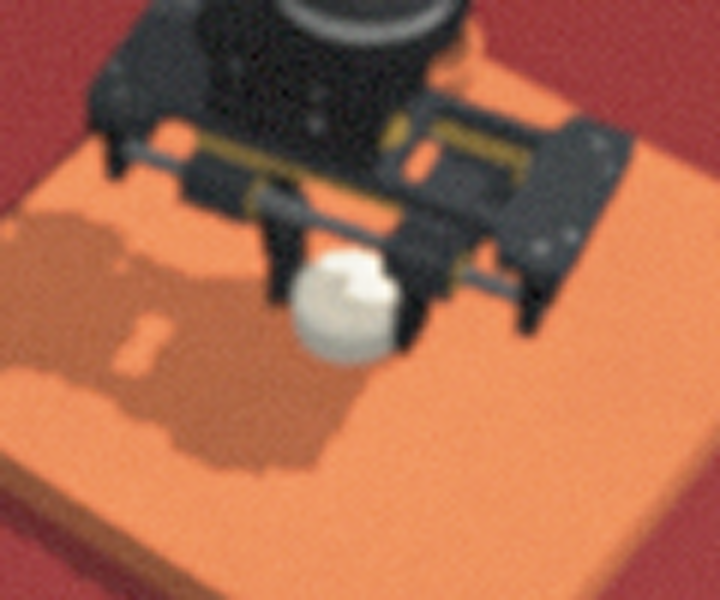

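The rosette is held about 1 cm short of the pocket and seems slightly nose-down into the mouth, as expected. I'll continue slowly.

servo_tool([
  [0.47,[0.25,0.02,0],[0,0,0]],
  [0.47,[0.25,0.02,0],[0,0,0]],
  [0.47,[0.25,0.02,0],[0,0,0]],
  [0.47,[0,0,0],[0,0,0]],
])

```text
time_s: 6.85
tool_pos: [0.5715, 0.0339, 0.0308]
tool_rot: [180.0, 0.1, 158.3]
force: [0.2, -0.9, -1.7]
grip_width: 0.0435
```

```bash
python3 -c "
from h import *
go(.6427-.0734,-.0054+.0406,.031,158.3)"
```

```text
t 6.85 pos [0.5715 0.0339 0.0308] rot [1.800e+02 1.000e-01 1.583e+02] F [ 0.2 -0.9 -1.7] w 0.0435
cm [ 0.25  0.04 -0.02] deg [0.05 0.11 0.04]
```

servo_tool([
  [0.47,[0.18,0.03,0],[0,0,0]],
  [0.47,[0,0,0],[0,0,0]],
  [0.5,[0,0,0],[0,0,0]],
  [0.52,[0,0,0],[0,0,0]],
  [0.54,[0,0,0],[0,0,0]],
  [0.54,[0,0,0],[0,0,0]],
  [0.54,[0,0,0],[0,0,0]],
])

```text
time_s: 7.43
tool_pos: [0.5704, 0.0345, 0.0309]
tool_rot: [180.0, 0.2, 158.3]
force: [0.1, -0.2, -0.8]
grip_width: 0.0466
```

```bash
python3 - <<'E'
from h import *
go(.6427-.0734,-.0054+.0406,.031,158.3)
c=cam('scene'); cv2.imwrite('pics/s4.png',cv2.resize(c['image'][205:305,270:390],None,fx=6,fy=6,interpolation=2))
E
```

```text
t 7.43 pos [0.5704 0.0345 0.0309] rot [180.    0.2 158.3] F [ 0.1 -0.2 -0.8] w 0.0466
cm [ 0.13  0.02 -0.01] deg [ 0.05  0.16 -0.  ]
```

View pics/s4.png

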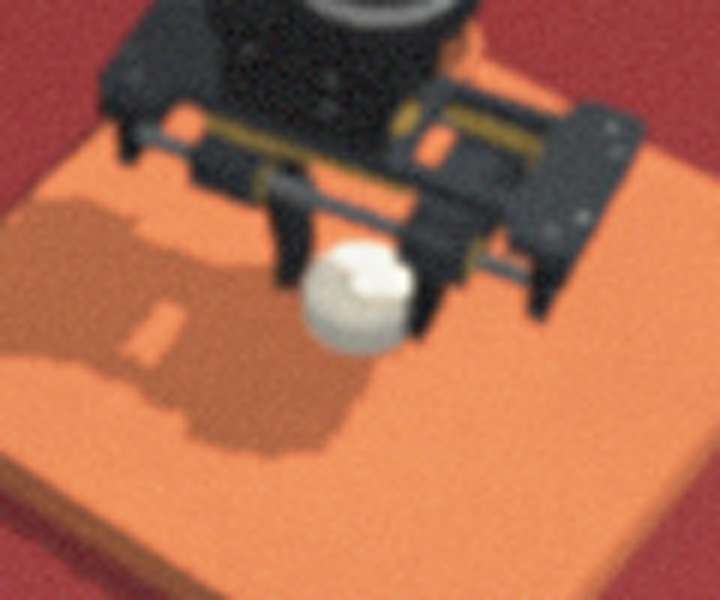

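Unclear whether it has dropped. I'll open wider, back the arm away and look with both cameras.

servo_tool([
  [0.58,[0,0,0],[0,0,0]],
  [0.64,[0,0,0],[0,0,0]],
  [0.7,[0,0,0],[0,0,0]],
  [0.7,[0,0,0],[0,0,0]],
  [0.7,[0,0,-1.5],[0,0,0]],
  [0.7,[0,0,-2],[0,0,0]],
  [0.7,[0,0,-2],[0,0,0]],
  [0.7,[0,-3,-2],[0,0,0]],
  [0.7,[0,-3,-2],[0,0,0]],
  [0.7,[0,-3,0],[0,0,0]],
  [0.7,[0,-3,0],[0,0,0]],
  [0.7,[0,-3,0],[0,0,0]],
  [0.7,[0,0,0],[0,0,0]],
])

```text
time_s: 8.57
tool_pos: [0.5136, -0.108, 0.1307]
tool_rot: [180.0, 0.2, 158.7]
force: [0.2, -1.3, 0.2]
grip_width: 0.0609
```

```bash
python3 - <<'E'
from h import *
go(.5704,.0345,.1,158.3)
im=[]
for n,p in(('top',(290,238)),('scene',(330,255))):
    c=cam(n); u,v=p; im.append(cv2.resize(c['image'][v-35:v+35,u-35:u+35],(400,400),interpolation=2))
    for z in(.020,.024): print(n,z,fit(c,'ros',p,[.569,.035],z))
cv2.imwrite('pics/s5.png',np.hstack(im))
E
```

```text
t 8.57 pos [ 0.5136 -0.108   0.1307] rot [180.    0.2 158.7] F [ 0.2 -1.3  0.2] w 0.0609
cm [-0.11 15.34  3.07] deg [0.01 0.25 0.43]
top 0.02 (array([0.56899139, 0.03400523]), np.float64(4535.81366384373))
top 0.024 (array([0.5681265, 0.0338992]), np.float64(4237.711952728939))
scene 0.02 (array([0.56832017, 0.03583519]), np.float64(7207.178376179126))
scene 0.024 (array([0.57184231, 0.03597578]), np.float64(6821.759725403882))
```

View pics/s5.png

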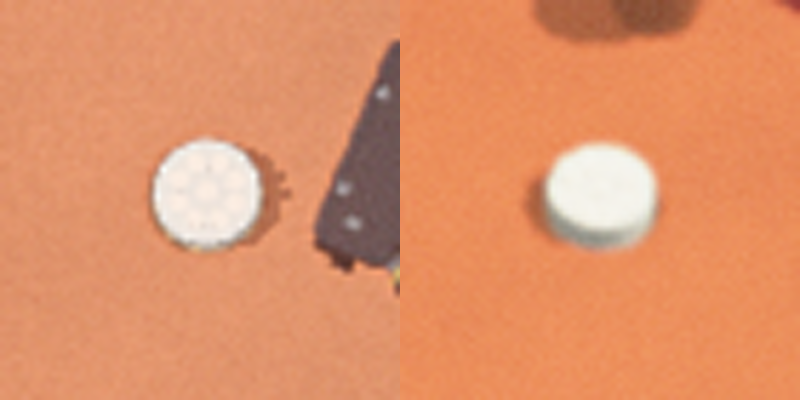

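The fits at z = 0.020 put the rosette within 1.5 mm of the pocket fit in both cameras. The two cameras also agree best at about 4 mm down, so it has dropped onto the seat, level. Now I shut the fingers, return above it and press.

servo_tool([
  [0,[0,3,0],[0,0,0]],
  [0,[0,3,0],[0,0,0]],
  [0,[0,3,0],[0,0,0]],
  [0,[0,2.8,0],[0,0,0]],
  [0,[0,2.4,0],[0,0,0]],
  [0,[0,0,2],[0,0,0]],
  [0,[0,0,2],[0,0,0]],
  [0,[0,0,1.5],[0,0,0]],
  [0,[0,0,1],[0,0,0]],
  [0,[0,0,0],[0,0,0]],
])

```text
time_s: 9.5
tool_pos: [0.5713, 0.0561, 0.0623]
tool_rot: [179.3, 0.1, 160.1]
force: [0.4, -0.3, -0.9]
grip_width: 0.0037
```

```bash
python3 -c "
from h import *
go(.5695,.035,.04,158.3)"
```

```text
t 9.5 pos [0.5713 0.0561 0.0623] rot [1.793e+02 1.000e-01 1.601e+02] F [ 0.4 -0.3 -0.9] w 0.0037
cm [-0.55 -2.07  2.2 ] deg [0.69 0.13 1.81]
```

servo_tool([
  [0,[-0.3,-1,0],[0.4,0.1,0.9]],
  [0,[-0.2,-1,0],[0.3,0,0.9]],
  [0,[0,0,0.7],[0,0,0]],
  [0,[0,0,0.5],[0,0,0]],
  [0,[0,0,0],[0,0,0]],
])

```text
time_s: 9.92
tool_pos: [0.5702, 0.0338, 0.0512]
tool_rot: [-180.0, 0.2, 158.1]
force: [-1.2, -1.1, 0.1]
grip_width: 0.0006
```

```bash
python3 -c "
from h import *
go(.5695,.035,.04,158.3)"
```

```text
t 9.92 pos [0.5702 0.0338 0.0512] rot [-180.     0.2  158.1] F [-1.2 -1.1  0.1] w 0.0006
cm [0.11 0.09 1.12] deg [-0.01  0.16 -0.18]
```

servo_tool([
  [0,[0.1,0.1,0.3],[0,0.1,0]],
  [0,[0,0,0.3],[0,0,0]],
  [0,[0,0,0.3],[0,0,0]],
  [0,[0,0,0.2],[0,0,0]],
  [0,[0,0,0],[0,0,0]],
])

```text
time_s: 10.33
tool_pos: [0.5703, 0.035, 0.04]
tool_rot: [179.9, 0.1, 158.1]
force: [-0.4, 0.6, -0.2]
grip_width: 0.0005
```

servo_tool([
  [0,[0,0,0.1],[0,0,0]],
  [0,[0,0,0.1],[0,0,0]],
  [0,[0,0,0.1],[0,0,0]],
  [0,[0,0,0.1],[0,0,0]],
])

```text
time_s: 10.67
tool_pos: [0.5705, 0.0354, 0.0361]
tool_rot: [179.9, 0.1, 158.1]
force: [-2.2, -1.1, 3.4]
grip_width: 0.0004
```

Contact comes at z = 0.036, which matches a 4 mm drop. Now I push in small steps.

servo_tool([
  [0,[0,0,0.1],[0,0,0]],
  [0,[0,0,0.1],[0,0,0]],
])

```text
time_s: 10.83
tool_pos: [0.5706, 0.0354, 0.0348]
tool_rot: [179.9, 0.1, 158.1]
force: [-2.1, 0.3, 4.7]
grip_width: 0.0003
```

servo_tool([
  [0,[0,0,0.15],[0,0,0]],
  [0,[0,0,0.15],[0,0,0]],
])

```text
time_s: 11.0
tool_pos: [0.5706, 0.0354, 0.0324]
tool_rot: [179.9, 0.1, 158.1]
force: [-1.8, 0.4, 4.6]
grip_width: 0.0009
```

Seat is yielding at about 5 N. I continue in small steps.

servo_tool([
  [0,[0,0,0.15],[0,0,0]],
  [0,[0,0,0.15],[0,0,0]],
])

```text
time_s: 11.17
tool_pos: [0.5705, 0.0354, 0.0294]
tool_rot: [179.9, 0.1, 158.1]
force: [-3.0, 0.2, 4.3]
grip_width: 0.0008
```

servo_tool([
  [0,[0,0,0.1],[0,0,0]],
  [0,[0,0,0.1],[0,0,0]],
])

```text
time_s: 11.33
tool_pos: [0.5707, 0.0354, 0.029]
tool_rot: [179.8, 0.1, 158.1]
force: [-6.9, -0.2, 15.3]
grip_width: 0.0007
```

servo_tool([
  [0,[0,0,0.1],[0,0,0]],
  [0,[0,0,0.1],[0,0,0]],
])

```text
time_s: 11.5
tool_pos: [0.5706, 0.0354, 0.0291]
tool_rot: [179.8, 0.0, 158.1]
force: [-4.9, -0.9, 11.6]
grip_width: 0.0005
```

Hard stop reached at z = 0.029 with about 12.6 N total. I hold there.

servo_tool([
  [0,[0,0,0.1],[0,0,0]],
  [0,[0,0,0.1],[0,0,0]],
  [0,[0,0,0.1],[0,0,0]],
])

```text
time_s: 11.75
tool_pos: [0.5707, 0.0354, 0.0291]
tool_rot: [179.8, -0.1, 158.1]
force: [-5.4, -0.7, 11.8]
grip_width: 0.0007
```

servo_tool([
  [0,[0,0,0.1],[0,0,0]],
  [0,[0,0,0.1],[0,0,0]],
  [0,[0,0,0.1],[0,0,0]],
  [0,[0,0,0.1],[0,0,0]],
  [0,[0,0,0.1],[0,0,0]],
  [0,[0,0,0.1],[0,0,0]],
])

```text
time_s: 12.25
tool_pos: [0.5706, 0.0354, 0.029]
tool_rot: [179.6, -0.2, 158.0]
force: [-4.8, -0.0, 12.1]
grip_width: 0.0005
```

servo_tool([
  [0,[0,0,0.1],[0,0,0]],
  [0,[0,0,0.1],[0,0,0]],
  [0,[0,0,0.1],[0,0,0]],
  [0,[0,0,0.1],[0,0,0]],
  [0,[0,0,0.1],[0,0,0]],
])

```text
time_s: 12.67
tool_pos: [0.5706, 0.0354, 0.029]
tool_rot: [179.6, -0.3, 158.0]
force: [-4.8, -0.2, 12.0]
grip_width: 0.0005
```

Held 12–13 N for over 1.1 s. Now I release upward, back off and check.

servo_tool([
  [0,[0,0,-0.2],[0,0,0]],
  [0,[0,0,-0.5],[0,0,0]],
  [0,[0,0,-2],[0,0,0]],
  [0,[0,0,-2.5],[0,0,0]],
  [0,[0,0,-2.5],[0,0,0]],
  [0,[0,-3,-2],[0,0,0]],
  [0,[0,-3,0],[0,0,0]],
  [0,[0,-3,0],[0,0,0]],
  [0,[0,-3,0],[0,0,0]],
  [0,[0,-3,0],[0,0,0]],
  [0,[0,0,0],[0,0,0]],
])

```text
time_s: 13.58
tool_pos: [0.5157, -0.1073, 0.1272]
tool_rot: [179.6, 0.1, 158.5]
force: [0.7, -0.4, -0.4]
grip_width: 0.0004
```

```bash
python3 - <<'E'
from h import *
go(.5704,.0345,.1,158.3)
im=[]
for n,p in(('top',(290,238)),('scene',(330,257))):
    c=cam(n); u,v=p; im.append(cv2.resize(c['image'][v-50:v+50,u-50:u+50],(400,400),interpolation=2))
    im0,off=soft(c,'ros',p)
    for z in(.013,.020):  print(n,z,fit(c,'ros',p,[.569,.035],z))
    b=blob(c,white(c),p); print(b[0],b[1],ray2plane(c,[b[0]],.029))
cv2.imwrite('pics/s6.png',np.hstack(im))
E
```

```text
t 13.58 pos [ 0.5157 -0.1073  0.1272] rot [1.796e+02 1.000e-01 1.585e+02] F [ 0.7 -0.4 -0.4] w 0.0004
cm [ 0.12 15.18  2.83] deg [0.42 0.07 0.19]
top 0.013 (array([0.569527  , 0.03409993]), np.float64(3980.508918702261))
top 0.02 (array([0.56805866, 0.03393873]), np.float64(3837.6503059958563))
[290.97250859 237.00343643] [282 228  19  19 291] [[0.56811107 0.03372768 0.029     ]]
scene 0.013 (array([0.56633715, 0.03612799]), np.float64(15940.36953749076))
scene 0.02 (array([0.57190853, 0.0360804 ]), np.float64(17473.064248206338))
[329.77470356 254.92094862] [320 247  20  16 253] [[0.5725218  0.03639641 0.029     ]]
```

View pics/s6.png

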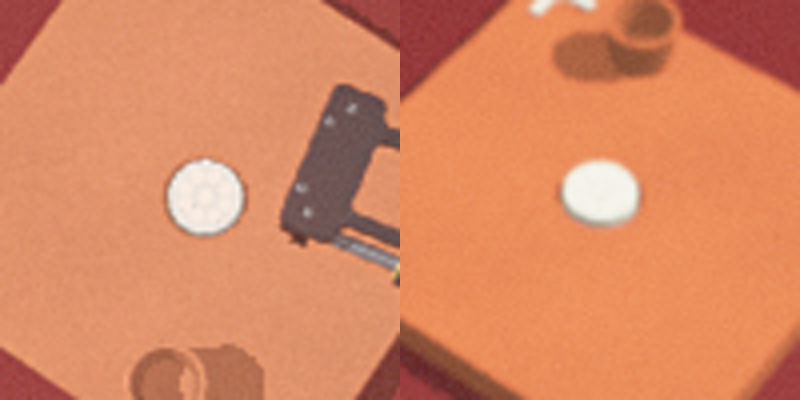

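The rosette is flush and level in the pocket, standing only a few mm proud, and the pot is unmoved. I'm handing in.

```bash
python3 -c "
from cell import env
print(env.sign_off())"
```

```text
the job is handed in; nothing more can be done
None
```

The rosette is in the pocket, pressed to its hard stop, and the job is handed in (13.6 s on the clock). No verdict was reported.

- **Slide:** I slid it across the plaque in a light 4 N side grip rather than with open-finger nudges. The tool stayed at a constant height, so it was not lifted. It went slightly nose-down at the pocket's edge. I opened the fingers over the middle and it settled about 4 mm down on the seat.
- **Press:** I pressed with the shut fingers. The seat gave way at about 5 N and met the stop with the fingertips at z ≈ 0.029, about 5 mm above the face.
- **Hold:** I held it there for over a second at about 12 N straight down, 13 N in total. One reading on reaching the stop was 15.3 N down, about 17 N in total. That is above the 10–15 N you asked for but below the 20 N limit.
- **Last checks:** The rosette looks level and its centre is about 1 mm from the pocket's centre in the top view. The scene view is less sure because it depends on the height assumed: 3.4 mm off at z = 0.013, where it fits best, and 2.2 mm at z = 0.020. The pot looks unmoved, and the arm stands clear with near-zero force. I did not re-measure the bottle and the carton, but the arm never went near either.

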